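# Unlock the blade cassette of the vegetable cutter and hold its index plunger out

## Task

The blade cassette of the vegetable cutter is due for washing. First swing the toggle clamp off the cassette, over centre and all the way back, and leave it open; then take the index plunger by its knob, pull it straight up all the way so that its pin is well clear of the hole in the cassette's tongue, and keep holding it up there so that a colleague can draw the cassette out: the program finishes while the gripper still holds the plunger up. Do not lift the plunger before the clamp is open, leave the cassette in its seat, and do not disturb the things standing about.

Things in the scene. Friction and masses are not known exactly. Their poses are not given: they have to be found in the camera images.
- cutter_bed: Aluminium bed, 260 mm long (its y) by 150 mm (its x), fixed on the worktop, turned only about the vertical. Origin: centre of its underside; z up; top 42 mm up. Index plunger at the -y end (axis x 0, y -78 mm; bracket top z 80 mm, bush round the pin to z 85 mm), toggle clamp at the +y end (hinge x 0, y +95, z 75 mm). Nothing near the knob or the ball is higher than they are.
- blade_cassette: Loose steel cassette with a grid of blades, 130 x 122 x 12 mm, about 0.7 kg, on the bed between guide rails; from its -y side sticks a tongue 40 mm wide, with a 10 mm hole that the plunger's 8 mm pin enters 10 mm deep. Origin: centre of its underside, at the start 42 mm above the bed's origin, axes as the bed's.
- blade_clamp (a joint): Toggle clamp, rad: 0 = pad down on the cassette; 1.7 = fully open (stop), handle laid back to the bed's +y, 15 degrees above level. Its hinge line is parallel to the bed's x through clamp_pivot. Top-heavy: over centre at about 0.45 rad; from 0.65 on it falls open by its own weight and stays open, below 0.25 it falls shut. About 2 N at the ball moves it.
- clamp_pivot (a point): Point on the clamp's hinge line, midway between its cheeks, 75 mm above the worktop; same axes as the bed.
- clamp_ball (a point): Centre of the black ball, 28 mm across, at the end of the clamp's handle (12 mm round bar), 80 mm from the hinge. At joint value q it lies 80 mm * sin(q - 0.4) towards the bed's +y from the hinge and 80 mm * cos(q - 0.4) above it: at 0 the handle leans 0.4 rad over the cassette, the ball 149 mm above the worktop.
- index_pin (a joint): Index plunger, m: 0 = seated, its pin 10 mm deep in the tongue's hole; 0.020 = pulled fully up (stop). It slides vertically only. A spring drives it down with 6 N at 0, growing evenly to 12 N at 0.020; it does not latch and snaps back when let go.
- pin_knob: Black round knob on the plunger, 27 mm across with a 31 mm lip at the top. Origin: on the plunger's axis, 80 mm above the worktop when seated; the knob's underside is 8 mm and its top 41 mm above the origin. It rises with the plunger. Below it are only the 8 mm pin and the bush.
- knob_grip (a point): Point on the knob's axis at a good height to grip it, 22 mm above the origin of pin_knob; 102 mm above the worktop when the plunger is seated.
- prep_cup: Bystander: open steel cup, 70 mm across, 42 mm high, loose. Origin: centre of its underside.
- timer: Bystander: round dial timer, 70 mm across, 48 mm high, loose. Origin: centre of its underside.
- spice_jar: Bystander: spice jar, 42 mm across, 96 mm high, loose. Origin: centre of its underside.

How it is judged:
On the way, in this order (a step that is already met when the one before it is completed fails the run):
1. the clamp is swung back, fully open, with the plunger still seated (value of joint blade_clamp above 1.45 rad and value of joint index_pin below 0.004 m), for 0.2 s.
2. the plunger is pulled up fully by the fingers (value of joint index_pin above 0.016 m and contact force between the fingers and pin_knob above 2 N), for 0.2 s.
At the end, for the whole second after the job is handed in: The clamp stands open (joint over 1.45 of 1.7 rad), the fingers hold the plunger up by its knob (joint over 16 of 20 mm, finger force on the knob over 2 N), and the cassette lies in its seat (flat, its origin 38 to 46 mm from the bed's) (all of step 2 and value of joint blade_clamp above 1.45 rad and distance between blade_cassette and cutter_bed between 0.038 and 0.046 m and angle between blade_cassette's own z axis and vertical below 0.08 rad); the arm keeps its last pose, push and grip.
It fails at once if the plunger is lifted while the clamp is not open (value of joint index_pin above 0.006 m and value of joint blade_clamp below 1.2 rad).
It fails at once if the cassette is knocked out of its seat (distance of blade_cassette from where it was at the start of the episode above 0.015 m).
It fails at once if a bystander is disturbed (distance of any of prep_cup, timer, spice_jar from where it was at the start of the episode above 0.03 m or angle between spice_jar's own z axis and vertical above 0.6 rad).
It also fails if it takes over 51 s, if anything falls off the work surface, if the arm or the gripper's body presses on something with over 40 N, if the wrist force passes 120 N, or if a joint passes its speed limit or range.

## Robot

A 6-joint arm with a two-finger parallel gripper is mounted at the origin on a cart in front of the work surface, level with it; the furniture and walls round the work are solid. World frame = base frame: x ahead of the robot, y to its left, z up, the work surface at z = 0. Lengths are in m, angles in rad, forces in N, time in s.
With the tool pointing down it reaches from about 0.25 to 0.725 m from the base axis. Payload 4 kg.
Tool frame: the origin (TCP) lies where the fingers leave the gripper's body, on its centre line; the fingertips stand 73 mm ahead of it and the grasp point (between the pads) lies 54 mm ahead of it (bot.tip_reach is the z of the fingertips in the tool frame, in m); z points along the fingers, x is the direction in which the jaws open and shut, and the axes are right-handed (so a half turn about z gives the same grasp; the last joint's range is limited). The gripper opens to 85 mm and grips with 20 to 120 N. Pads are 22 mm wide; open, the fingers measure 114 mm over their backs; the gripper's body (76 mm by 85 mm) begins 54 mm behind the grasp point. The pads swing forward as they close: fully open they stand 13 mm farther back than shut.
Start: joints at [-1.218, 0.241, 0.005, 1.335, 0, 1.571], TCP at [0.173, -0.469, 0.304] pointing down, gripper open.
Joint ranges: [-2.72, 2.72], [-1.05, 1.87], [-1.09, 1.28], [-1.99, 2.15], [-1.42, 1.44], [-3.14, 3.14]. Speed limits (rad/s): [2.79, 2.79, 3.14, 3.14, 3.14, 3.14].

## Interface

Orientations are given as a unit quaternion [x, y, z, w].
In Python, from workcell import bot, vision, job_done gives the robot as it stands.
- The arm moves only by the tool drive_tool, never from a script. Its argument "steps" is one flat list of numbers, 7 for each row, row after row: the shift along the tool's x, y, z in m, then the turn, a rotation vector about the tool's x, y, z in degrees, then the closure, from -1 (fully open) to 1 (shut). A call has 1 to 8 rows; each row shifts and turns the commanded pose from where the row before left it, along the tool's axes as they then stand; what a row does not reach is not made up. A row lasts 1/12 s, in which the tool goes at most 41.7 mm and 7.16 degrees, less where a joint would pass 70% of its speed; a pose out of reach is approached as far as the arm can. A call is refused whole if a number of a shift passes 0.0417 or a number of a turn 7.16, either way. A call with a gripper value outside its range is refused whole. The fingers move at their own pace and stop on an object; the grip force is fixed at half the most. Time passes only in rows, so rows that do not move let the fingers close. It gives the time, the measured TCP pose, the force and the opening at its end, in the units of the state.
- bot.get_obs(): the state, without advancing time (a new reading comes with each control period).
- vision.camera(name): name is "scene" or "top" or "wrist"; returns (picture, depth): 384x512x3 uint8, red, green, blue; 384x512 float32, m along the optical axis (not along the pixel's ray), 0 where there is no reading.
- vision.camera_model(name): a dict with "mtx" (3x3 intrinsics, pixels), "rvec" (rotation vector, rad) and "tvec" (3), from world to camera coordinates, as OpenCV has them. Camera axes: x right, y down, z forward; pixel columns grow to the right and rows downward; lengths in m; the calibration is good to about 2 mm. A picture is of the moment at which its call begins: read the wrist's pose just before it. camera_model takes no time and is no camera call; for the wrist camera it gives the pose at the moment of the call.
- job_done(): hands the job in, once; it reports no verdict.
The state is a dict: "clock": time; "joint_pos": joint angles; "joint_vel": joint speeds; "tau": joint torques, N m; "eef_pos": TCP position; "tool_rot": TCP orientation; "ft_force": force on the tool from outside, world axes, zero at the start; "ft_torque": the same for the moment, N m; "grip_width": finger opening in m.
Only numpy, scipy, OpenCV 4.12 (cv2) and the standard library are available. Lean on these libraries where they do the work, as an engineer would, in place of code of your own. Each camera call takes 0.05 s, during which the arm holds its last target.

## Working session

There is one attempt and no reset: what is moved stays moved. The work goes in short steps, Python scripts to look and compute and a tool call to move; the robot and the scene stay as the last step left them, time stands still between calls to the robot, and variables do not carry over. Pictures are saved under pics/ and viewed, and the job is handed in when it is done.

Besides the shell and the picture viewer there is one more tool, called after "Call:" as name(argument=value, ...) on one line, values as JSON. drive_tool: Moves the arm, as the interface text tells. Its arguments: {"type":"object","properties":{"steps":{"type":"array"}},"required":["steps"]}

```bash
mkdir -p pics; cat > h.py <<'E'
import numpy as np, cv2
from workcell import bot, vision, job_done
def shot(n,f):
    p,d=vision.camera(n); m=vision.camera_model(n)
    cv2.imwrite('pics/'+f+'.png',p[:,:,::-1]); np.savez('pics/'+f+'.npz',p=p,d=d,K=m['mtx'],r=m['rvec'],t=m['tvec'])
    return p,d,m
def cloud(d,m):
    R=cv2.Rodrigues(np.array(m['rvec'],float))[0]; K=np.array(m['mtx']); t=np.array(m['tvec']).ravel()
    v,u=np.indices(d.shape); P=np.stack([(u-K[0,2])/K[0,0]*d,(v-K[1,2])/K[1,1]*d,d],-1)
    return (P-t)@R
E
python3 - <<'E'
from h import *
o=bot.get_obs(); print({k:np.round(v,3) for k,v in o.items()})
for n in ('top','scene'):
    p,d,m=shot(n,n+'0'); print(n,np.round(m['mtx'],1).tolist(),(-cv2.Rodrigues(np.array(m['rvec'],float))[0].T@np.array(m['tvec']).ravel()).round(3))
E
```

```text
{'clock': np.float64(0.0), 'joint_pos': array([-1.218,  0.241,  0.004,  1.335,  0.   ,  1.571]), 'joint_vel': array([ 0.   ,  0.002,  0.   ,  0.001,  0.   , -0.002]), 'tau': array([-1.0000e-03, -3.7232e+01,  2.5241e+01,  1.7000e-02, -0.0000e+00,
       -0.0000e+00]), 'eef_pos': array([ 0.173, -0.469,  0.303]), 'tool_rot': array([ 0.82 , -0.572, -0.001, -0.001]), 'ft_force': array([ 0.155,  0.187, -0.137]), 'ft_torque': array([ 0.003, -0.02 ,  0.06 ]), 'grip_width': np.float64(0.086)}
top [[361.0, 0.0, 262.1], [0.0, 361.0, 192.7], [0.0, 0.0, 1.0]] [0.329 0.14  1.367]
scene [[374.1, 0.0, 255.1], [0.0, 374.1, 187.9], [0.0, 0.0, 1.0]] [0.042 0.653 0.919]
```

View pics/top0.png

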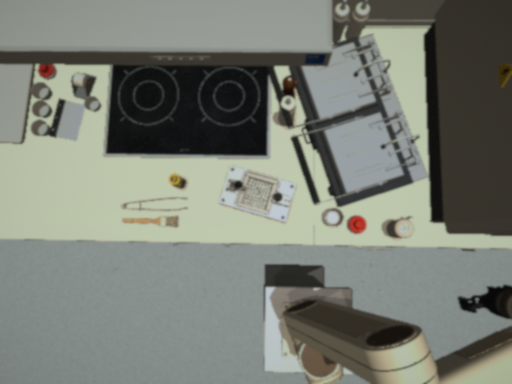

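View pics/scene0.png

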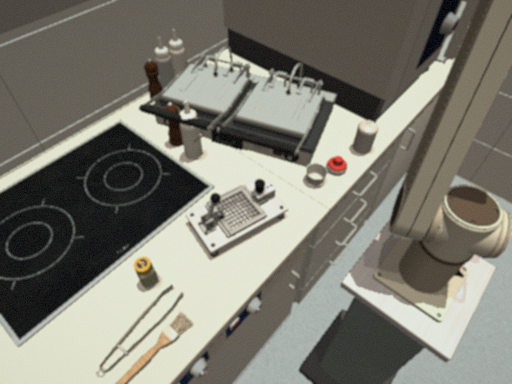

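```bash
python3 - <<'E'
from h import *
ims=[]
for n,(u0,v0,u1,v1) in (('top',(205,150,305,230)),('scene',(170,165,300,260))):
    z=np.load(f'pics/{n}0.npz'); m=dict(mtx=z['K'],rvec=z['r'],tvec=z['t']); P=cloud(z['d'],m)
    cv2.imwrite(f'pics/{n}0z.png',cv2.resize(z['p'][v0:v1,u0:u1,::-1],None,fx=6,fy=6,interpolation=cv2.INTER_CUBIC))
    if n=='top':
        S=P[v0:v1,u0:u1].reshape(-1,3)
        bed=S[(S[:,2]>.03)&(S[:,2]<.06)]
        print('n',len(bed),bed.min(0),bed.max(0))
        print(cv2.minAreaRect(bed[:,:2].astype(np.float32)))
        for lo in (.095,.13):
            hi=S[(S[:,2]>lo)]; print(lo,hi.round(3).tolist()[:45])
    else:
        S=P[v0:v1,u0:u1].reshape(-1,3)
        for lo in (.1,.13):
            hi=S[(S[:,2]>lo)]; print(lo,len(hi),hi.round(3).tolist()[::6])
    for name,(u,v) in {'top':{'jar':(176,181),'cup':(332,217),'timer':(356,224)},'scene':{}}[n].items(): print(name,P[v,u])
E
```

```text
n 2030 [0.38822051 0.04936525 0.03144566] [0.59401601 0.33357226 0.05987226]
((0.49092650413513184, 0.19231384992599487), (0.26059821248054504, 0.1496809720993042), 74.71804809570312)
0.095 [[0.329, 0.14, 1.367], [0.625, 0.062, 0.16], [0.622, 0.059, 0.172], [0.622, 0.056, 0.175], [0.622, 0.052, 0.172], [0.621, 0.05, 0.178], [0.623, 0.046, 0.17], [0.623, 0.042, 0.17], [0.623, 0.039, 0.171], [0.624, 0.035, 0.167], [0.621, 0.059, 0.165], [0.619, 0.056, 0.172], [0.618, 0.053, 0.175], [0.618, 0.049, 0.176], [0.618, 0.046, 0.174], [0.619, 0.042, 0.173], [0.619, 0.039, 0.172], [0.618, 0.036, 0.175], [0.329, 0.14, 1.367], [0.329, 0.14, 1.367], [0.617, 0.059, 0.166], [0.614, 0.056, 0.179], [0.616, 0.052, 0.17], [0.616, 0.049, 0.172], [0.615, 0.046, 0.175], [0.615, 0.042, 0.173], [0.615, 0.039, 0.174], [0.617, 0.035, 0.168], [0.614, 0.058, 0.162], [0.612, 0.056, 0.172], [0.612, 0.052, 0.173], [0.612, 0.049, 0.171], [0.611, 0.046, 0.179], [0.612, 0.042, 0.171], [0.612, 0.039, 0.172], [0.612, 0.036, 0.173], [0.613, 0.032, 0.168], [0.61, 0.055, 0.166], [0.609, 0.052, 0.171], [0.609, 0.049, 0.172]
[... 2162 characters left out ...]
0.12], [0.508, 0.274, 0.116], [0.507, 0.272, 0.111], [0.509, 0.271, 0.103], [0.509, 0.278, 0.101], [0.042, 0.653, 0.919], [0.042, 0.653, 0.919], [0.042, 0.653, 0.919]]
0.13 136 [[0.042, 0.653, 0.919], [0.042, 0.653, 0.919], [0.507, 0.245, 0.158], [0.506, 0.253, 0.162], [0.509, 0.261, 0.164], [0.5, 0.248, 0.158], [0.502, 0.26, 0.164], [0.513, 0.265, 0.155], [0.5, 0.256, 0.158], [0.509, 0.266, 0.155], [0.496, 0.256, 0.157], [0.502, 0.265, 0.157], [0.494, 0.252, 0.151], [0.498, 0.262, 0.153], [0.501, 0.267, 0.151], [0.51, 0.266, 0.138], [0.042, 0.653, 0.919], [0.042, 0.653, 0.919], [0.042, 0.653, 0.919], [0.042, 0.653, 0.919], [0.042, 0.653, 0.919], [0.042, 0.653, 0.919], [0.042, 0.653, 0.919]]
```

View pics/top0z.png

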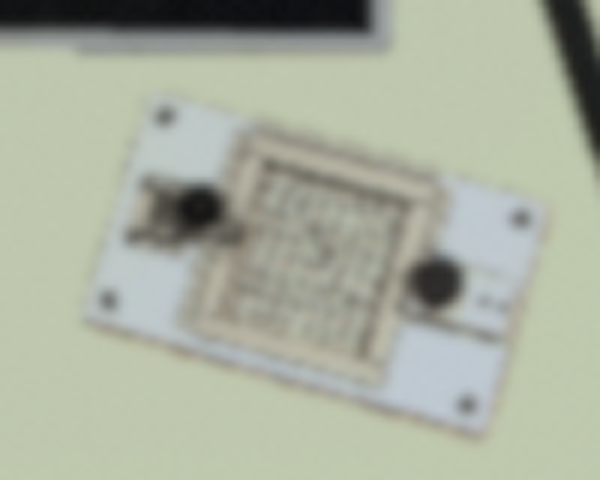

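View pics/scene0z.png

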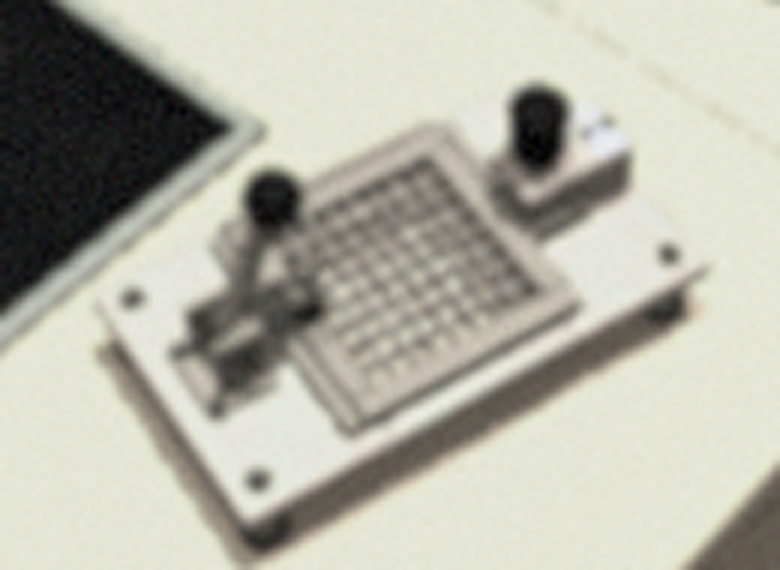

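Call:
drive_tool(steps=[0, 0, 0, 0, 0, -6.8, 1, 0, 0, 0, 0, 0, -6.8, 1, 0, 0, 0, 0, 0, -6.8, 1, 0, 0, 0, 0, 0, -6.8, 1, 0, 0, 0, 0, 0, -6.8, 1, 0, 0, 0, 0, 0, -6.8, 1, 0, 0, 0, 0, 0, -6.8, 1, 0, 0, 0, 0, 0, -6.8, 1])

```text
clock: 0.77
eef_pos: [0.1726, -0.4689, 0.3034]
tool_rot: [0.991, -0.131, -0.0, -0.001]
ft_force: [-0.4, 0.2, 0.1]
grip_width: -0.0002
```

```bash
cat >> h.py <<'E'
from scipy.spatial.transform import Rotation as Ro
C=np.array([.4909,.1923]); TH=np.radians(-15.3)
Rb=np.array([[np.cos(TH),-np.sin(TH)],[np.sin(TH),np.cos(TH)]])
def st():
    o=bot.get_obs(); R=Ro.from_quat(o['tool_rot']).as_matrix(); p=np.array(o['eef_pos'])
    print('t',round(float(o['clock']),2),'p',p.round(4),'bed',(Rb.T@(p[:2]-C)).round(4),'yaw',np.degrees(np.arctan2(R[1,0],R[0,0])).round(2),'tilt',R[:,2].round(4),'F',np.round(o['ft_force'],1),'w',round(float(o['grip_width']),4),'q',np.round(o['joint_pos'],2))
    return p,R
def to(bx,by,z):
    p,R=st(); t=np.r_[C+Rb@[bx,by],z]; print('tool shift',(R.T@(t-p)).round(4))
E
python3 -c "
from h import *
to(0,.015,.25)"
```

```text
t 0.77 p [ 0.1726 -0.4689  0.3034] bed [-0.1325 -0.7218] yaw -15.05 tilt [-4.0e-04  1.2e-03 -1.0e+00] F [-0.4  0.2  0.1] w -0.0002 q [-1.22  0.24  0.    1.34  0.    0.62]
tool shift [ 0.1357 -0.7362  0.054 ]
```

Call:
drive_tool(steps=[0.0068, -0.0368, 0, 0, 0, 0, 1, 0.0068, -0.0368, 0, 0, 0, 0, 1, 0.0068, -0.0368, 0, 0, 0, 0, 1, 0.0068, -0.0368, 0, 0, 0, 0, 1, 0.0068, -0.0368, 0, 0, 0, 0, 1, 0.0068, -0.0368, 0, 0, 0, 0, 1, 0.0068, -0.0368, 0, 0, 0, 0, 1, 0.0068, -0.0368, 0, 0, 0, 0, 1])

```text
clock: 1.43
eef_pos: [0.3034, -0.198, 0.3037]
tool_rot: [0.991, -0.134, -0.0, -0.0]
ft_force: [1.0, -0.7, -0.1]
grip_width: 0.0001
```

Call:
drive_tool(steps=[0.0068, -0.0368, 0, 0, 0, 0, 1, 0.0068, -0.0368, 0, 0, 0, 0, 1, 0.0068, -0.0368, 0, 0, 0, 0, 1, 0.0068, -0.0368, 0, 0, 0, 0, 1, 0.0068, -0.0368, 0, 0, 0, 0, 1, 0.0068, -0.0368, 0, 0, 0, 0, 1, 0.0068, -0.0368, 0, 0, 0, 0, 1, 0, 0, 0, 0, 0, 0, 1])

```text
clock: 2.1
eef_pos: [0.4197, 0.0409, 0.3035]
tool_rot: [0.992, -0.13, 0.0, -0.001]
ft_force: [0.8, 0.5, 0.8]
grip_width: -0.0001
```

```bash
python3 -c "
from h import *
to(0,.015,.25)
shot('wrist','w1')
shot('scene','s1')
"
```

```text
t 2.1 p [0.4197 0.0409 0.3035] bed [-0.0287 -0.1648] yaw -14.95 tilt [ 0.0013  0.0025 -1.    ] F [0.8 0.5 0.8] w -0.0001 q [ 0.1   0.08 -0.18  1.3   0.    1.93]
tool shift [ 0.0298 -0.1795  0.054 ]
```

View pics/w1.png

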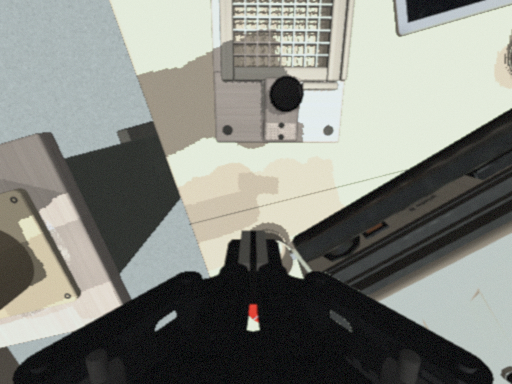

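```bash
python3 -c "
from h import *
z=np.load('pics/w1.npz'); m=dict(mtx=z['K'],rvec=z['r'],tvec=z['t']); P=cloud(z['d'],m)
S=P[60:130,250:320].reshape(-1,3); k=S[(S[:,2]>.112)&(S[:,2]<.13)]
print(len(k),k.mean(0),k.min(0),k.max(0),cv2.minEnclosingCircle(k[:,:2].astype(np.float32)))
S=P[60:200,190:380].reshape(-1,3); b=S[(S[:,2]>.037)&(S[:,2]<.047)]
print(cv2.minAreaRect(b[:,:2].astype(np.float32)))
print('knob pred',C+Rb@[0,-.078],'ball pred',C+Rb@[0,.0638])
"
```

```text
978 [0.4697517  0.11654754 0.11981763] [0.45504111 0.10143648 0.11405389] [0.48532647 0.13141566 0.12300213] ((0.47025415301322937, 0.11626385152339935), 0.015416962094604969)
((0.46819862723350525, 0.10973142087459564), (0.09065821766853333, 0.15017271041870117), 74.538818359375)
knob pred [0.4703179  0.11706452] ball pred [0.5077351  0.25383876]
```

Call:
drive_tool(steps=[0.004, -0.03, 0, 0, 0, 0, 1, 0.005, -0.03, 0, 0, 0, 0, 1, 0.005, -0.03, 0, 0, 0, 0, 1, 0.005, -0.03, 0, 0, 0, 0, 1, 0.005, -0.03, 0, 0, 0, 0, 1, 0.005, -0.03, 0, 0, 0, 0, 1, 0, 0, 0.02, 0, 0, 0, 1, 0, 0, 0.01, 0, 0, 0, 1])

```text
clock: 2.87
eef_pos: [0.4933, 0.2013, 0.2721]
tool_rot: [0.991, -0.134, -0.001, 0.001]
ft_force: [-0.9, -0.6, -0.4]
grip_width: 0.0003
```

```bash
python3 -c "
from h import *
to(0,.015,.213)
shot('wrist','w2')
z=np.load('pics/w2.npz'); m=dict(mtx=z['K'],rvec=z['r'],tvec=z['t']); P=cloud(z['d'],m)
S=P[:300].reshape(-1,3); k=S[(S[:,2]>.145)&(S[:,2]<.17)&(np.hypot(S[:,0]-.5077,S[:,1]-.254)<.04)]
print(len(k),k.mean(0),k.min(0),k.max(0))
"
```

```text
t 2.87 p [0.4933 0.2013 0.2721] bed [-0.      0.0093] yaw -15.39 tilt [-0.0018 -0.0012 -1.    ] F [-0.9 -0.6 -0.4] w 0.0003 q [ 0.39  0.32  0.03  1.28 -0.    2.23]
tool shift [ 0.0001 -0.0058  0.0591]
1264 [0.50746449 0.25572407 0.15569907] [0.4933788  0.24153822 0.14538847] [0.52089925 0.26836255 0.16136082]
```

View pics/w2.png

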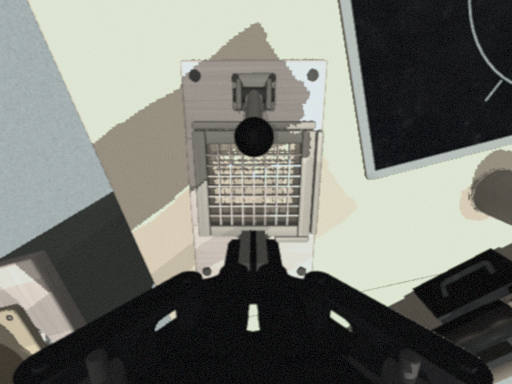

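Call:
drive_tool(steps=[0, 0, 0.03, 0, 0, 0, 1, 0, 0, 0.03, 0, 0, 0, 1, 0, -0.01, 0, 0, 0, 0, 1, 0, -0.01, 0, 0, 0, 0, 1, 0, -0.01, 0, 0, 0, 0, 1, 0, -0.01, 0, 0, 0, 0, 1, 0, -0.01, 0, 0, 0, 0, 1, 0, 0, 0, 0, 0, 0, 1])

```text
clock: 3.58
eef_pos: [0.5081, 0.2528, 0.2157]
tool_rot: [0.991, -0.133, 0.002, -0.002]
ft_force: [-0.1, 0.5, 0.3]
grip_width: 0.0002
```

Call:
drive_tool(steps=[0, -0.01, 0, 0, 0, 0, 1, 0, -0.01, 0, 0, 0, 0, 1, 0, -0.01, 0, 0, 0, 0, 1, 0, -0.01, 0, 0, 0, 0, 1, 0, -0.01, 0, 0, 0, 0, 1, 0, 0, 0, 0, 0, 0, 1])

```text
clock: 4.08
eef_pos: [0.5201, 0.3007, 0.2134]
tool_rot: [0.991, -0.133, -0.0, -0.001]
ft_force: [0.3, -0.2, -0.5]
grip_width: -0.0003
```

```bash
python3 -c "
from h import *
st()
shot('wrist','w3');shot('scene','s3')
cv2.imwrite('pics/s3z.png',cv2.resize(cv2.imread('pics/s3.png')[150:270,150:310],None,fx=4,fy=4))
"
```

```text
t 4.08 p [0.5201 0.3007 0.2134] bed [-0.0004  0.1123] yaw -15.27 tilt [-0.      0.0015 -1.    ] F [ 0.3 -0.2 -0.5] w -0.0003 q [0.52 0.49 0.13 1.21 0.   2.36]
```

View pics/w3.png

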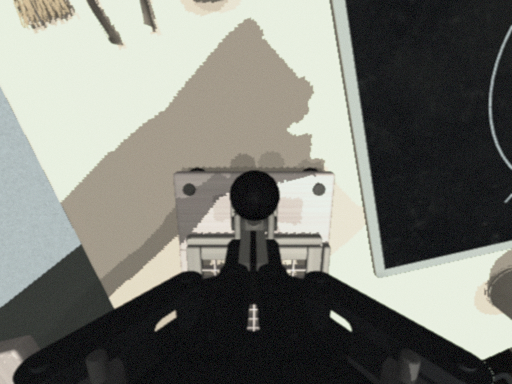

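View pics/s3z.png

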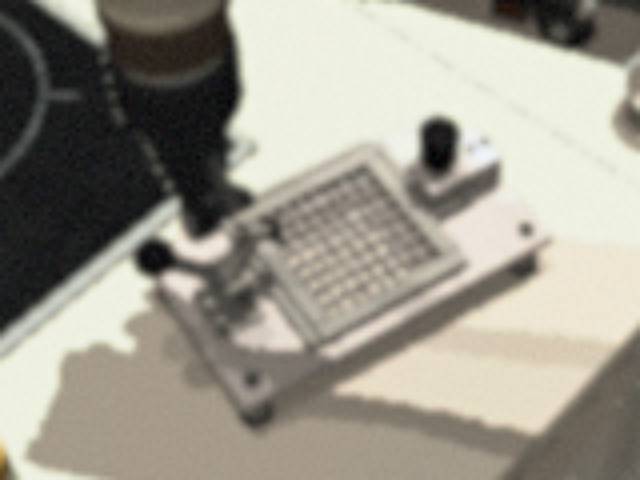

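Both views show the clamp laid back: the ball is at about (255,195) in the wrist picture. I'll rise, then measure the ball.

Call:
drive_tool(steps=[0, 0, -0.03, 0, 0, 0, 1, 0, 0.01, -0.03, 0, 0, 0, 1, 0, 0.03, 0, 0, 0, 0, 1, 0, 0.03, 0, 0, 0, 0, -1, 0, 0.03, 0, 0, 0, 0, -1, 0, 0.03, 0, 0, 0, 0, -1, 0, 0.03, 0, 0, 0, 0, -1, 0, 0, 0, 0, 0, 0, -1])

```text
clock: 4.85
eef_pos: [0.4755, 0.1397, 0.2743]
tool_rot: [0.991, -0.136, -0.0, 0.001]
ft_force: [-0.3, 0.2, -0.6]
grip_width: 0.0607
```

```bash
python3 -c "
from h import *
to(0,-.078,.156)
shot('wrist','w4')
z=np.load('pics/w4.npz'); m=dict(mtx=z['K'],rvec=z['r'],tvec=z['t']); P=cloud(z['d'],m)
S=P.reshape(-1,3); b=C+Rb@[0,.095+.077]; k=S[(S[:,2]>.075)&(S[:,2]<.2)&(np.hypot(S[:,0]-b[0],S[:,1]-b[1])<.025)]
print('ball pred',b,.0964,'seen',len(k),k.mean(0),k.max(0))
"
```

```text
t 4.85 p [0.4755 0.1397 0.2743] bed [-0.001  -0.0548] yaw -15.67 tilt [-0.0012 -0.0019 -1.    ] F [-0.3  0.2 -0.6] w 0.0607 q [ 0.29  0.25 -0.06  1.26 -0.    2.13]
tool shift [0.0012 0.023  0.1183]<string>:7: RuntimeWarning: Mean of empty slice.
  ret = um.true_divide(
Traceback (most recent call last):
ValueError: zero-size array to reduction operation maximum which has no identity
```

View pics/w4.png

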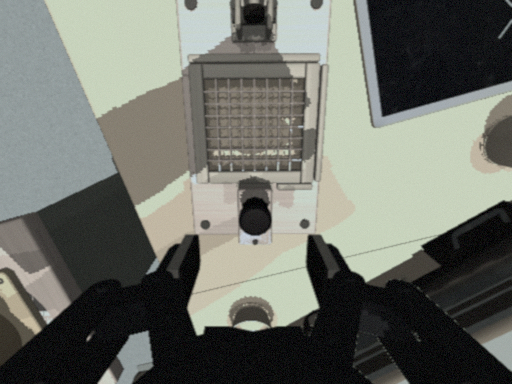

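```bash
python3 -c "
from h import *
z=np.load('pics/w4.npz'); m=dict(mtx=z['K'],rvec=z['r'],tvec=z['t']); P=cloud(z['d'],m)
for v in range(2,40,5):
  q=P[v,255]; print(v,q.round(3),(Rb.T@(q[:2]-C)).round(3))
shot('scene','s4');p,d,m=shot('top','t4'); P=cloud(d,m); S=P.reshape(-1,3); b=C+Rb@[0,.172]
k=S[(S[:,2]>.085)&(S[:,2]<.2)&(np.hypot(S[:,0]-b[0],S[:,1]-b[1])<.03)]
print(b,len(k),k.mean(0),k.max(0))
cv2.imwrite('pics/s4z.png',cv2.resize(cv2.imread('pics/s4.png')[150:270,150:310],None,fx=4,fy=4))
"
```

```text
2 [0.518 0.283 0.124] [0.003 0.095]
7 [0.517 0.279 0.127] [0.002 0.091]
12 [0.516 0.276 0.127] [0.002 0.088]
17 [0.516 0.274 0.124] [0.002 0.085]
22 [0.516 0.273 0.117] [0.003 0.084]
27 [0.52  0.286 0.048] [0.003 0.098]
32 [0.519 0.282 0.048] [0.003 0.094]
37 [0.517 0.278 0.049] [0.003 0.089]
[0.53628616 0.35820388] 64 [0.53393145 0.35195094 0.10309269] [0.54914004 0.37065749 0.11515704]
```

View pics/s4z.png

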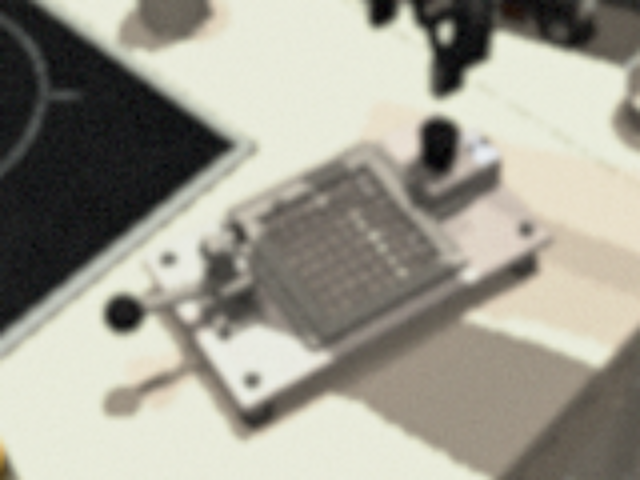

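Call:
drive_tool(steps=[0.001, 0.0235, 0, 0, 0, 0.4, -1, 0, 0, 0.03, 0, 0, 0, -1, 0, 0, 0.03, 0, 0, 0, -1, 0, 0, 0.03, 0, 0, 0, -1, 0, 0, 0.015, 0, 0, 0, -1, 0, 0, 0, 0, 0, 0, -1, 0, 0, 0, 0, 0, 0, -1])

```text
clock: 5.58
eef_pos: [0.472, 0.1219, 0.1683]
tool_rot: [0.991, -0.137, -0.001, 0.0]
ft_force: [0.5, 0.1, 1.4]
grip_width: 0.0853
```

```bash
python3 -c "
from h import *
to(0,-.078,.157)
shot('wrist','w5')
"
```

```text
t 5.58 p [0.472  0.1219 0.1683] bed [ 0.0003 -0.0729] yaw -15.7 tilt [-1.9e-03 -2.0e-04 -1.0e+00] F [0.5 0.1 1.4] w 0.0853 q [ 0.25  0.32 -0.26  0.99  0.    2.1 ]
tool shift [-0.0003  0.0051  0.0113]
```

View pics/w5.png

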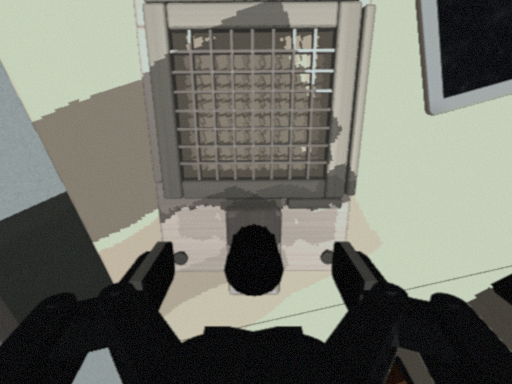

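The knob, at (255,260), sits centred between the fingers. What remains is about 5 mm in y and 11 mm down.

Call:
drive_tool(steps=[0, 0.005, 0.006, 0, 0, 0, -1, 0, 0, 0.005, 0, 0, 0, -1, 0, 0, 0, 0, 0, 0, -1, 0, 0, 0, 0, 0, 0, -1])

```text
clock: 5.97
eef_pos: [0.4708, 0.1162, 0.1582]
tool_rot: [0.991, -0.137, 0.0, -0.0]
ft_force: [-0.4, 0.6, -0.3]
grip_width: 0.0859
```

```bash
python3 -c "
from h import *
to(0,-.078,.157)
"
```

```text
t 5.97 p [0.4708 0.1162 0.1582] bed [ 0.0007 -0.0788] yaw -15.8 tilt [ 4.e-04  2.e-04 -1.e+00] F [-0.4  0.6 -0.3] w 0.0859 q [ 0.24  0.33 -0.28  0.96  0.    2.09]
tool shift [-0.0007 -0.0007  0.0012]
```

Within 1 mm on each axis. Closing.

Call:
drive_tool(steps=[0, 0, 0, 0, 0, 0, 1, 0, 0, 0, 0, 0, 0, 1, 0, 0, 0, 0, 0, 0, 1, 0, 0, 0, 0, 0, 0, 1, 0, 0, 0, 0, 0, 0, 1, 0, 0, 0, 0, 0, 0, 1, 0, 0, 0, 0, 0, 0, 1, 0, 0, 0, 0, 0, 0, 1])

```text
clock: 6.63
eef_pos: [0.4707, 0.1162, 0.1583]
tool_rot: [0.991, -0.137, 0.0, -0.0]
ft_force: [-1.0, -0.1, 4.7]
grip_width: 0.0279
```

Call:
drive_tool(steps=[0, 0, -0.002, 0, 0, 0, 1, 0, 0, -0.003, 0, 0, 0, 1, 0, 0, -0.003, 0, 0, 0, 1, 0, 0, -0.003, 0, 0, 0, 1, 0, 0, -0.003, 0, 0, 0, 1, 0, 0, 0, 0, 0, 0, 1, 0, 0, 0, 0, 0, 0, 1])

```text
clock: 7.22
eef_pos: [0.4706, 0.1162, 0.1716]
tool_rot: [0.991, -0.137, -0.0, 0.0]
ft_force: [3.2, 1.5, -10.0]
grip_width: 0.0283
```

Call:
drive_tool(steps=[0, 0, -0.002, 0, 0, 0, 1, 0, 0, -0.002, 0, 0, 0, 1, 0, 0, -0.0015, 0, 0, 0, 1, 0, 0, 0, 0, 0, 0, 1, 0, 0, 0, 0, 0, 0, 1, 0, 0, 0, 0, 0, 0, 1])

```text
clock: 7.72
eef_pos: [0.4706, 0.1162, 0.1773]
tool_rot: [0.991, -0.137, -0.0, -0.0]
ft_force: [4.3, 2.0, -12.2]
grip_width: 0.0283
```

```bash
python3 -c "
from h import *
st()
shot('wrist','w6'); shot('scene','s6')
cv2.imwrite('pics/s6z.png',cv2.resize(cv2.imread('pics/s6.png')[150:270,150:310],None,fx=4,fy=4))
st()
"
```

```text
t 7.72 p [0.4706 0.1162 0.1773] bed [ 0.0005 -0.0787] yaw -15.79 tilt [-2.e-04  0.e+00 -1.e+00] F [  4.3   2.  -12.2] w 0.0283 q [ 0.24  0.31 -0.25  1.01  0.    2.09]
t 7.82 p [0.4706 0.1162 0.1773] bed [ 0.0005 -0.0787] yaw -15.78 tilt [-3.e-04 -0.e+00 -1.e+00] F [  3.3   2.1 -12. ] w 0.0284 q [ 0.24  0.31 -0.25  1.01  0.    2.09]
```

View pics/w6.png

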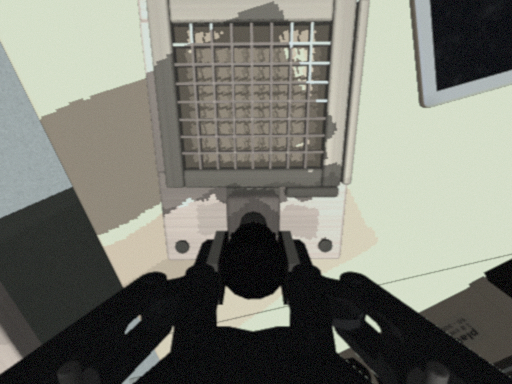

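View pics/s6z.png

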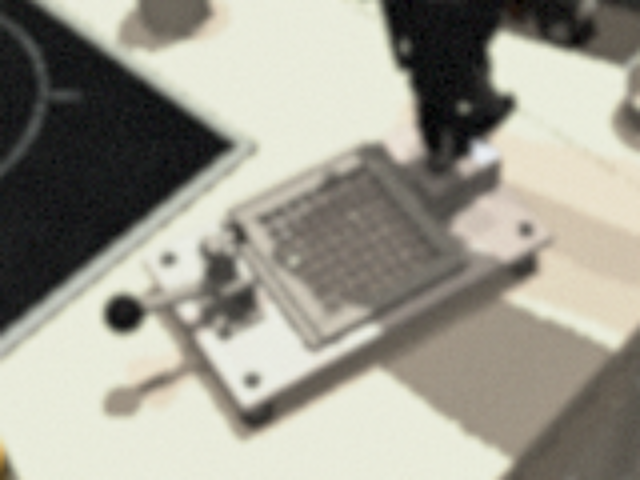

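Call:
drive_tool(steps=[0, 0, -0.0007, 0, 0, 0, 1, 0, 0, 0, 0, 0, 0, 1, 0, 0, 0, 0, 0, 0, 1, 0, 0, 0, 0, 0, 0, 1, 0, 0, 0, 0, 0, 0, 1, 0, 0, 0, 0, 0, 0, 1, 0, 0, 0, 0, 0, 0, 1, 0, 0, 0, 0, 0, 0, 1])

```text
clock: 8.48
eef_pos: [0.4706, 0.1162, 0.178]
tool_rot: [0.991, -0.137, -0.0, -0.0]
ft_force: [3.3, 1.8, -12.6]
grip_width: 0.0283
```

Call:
drive_tool(steps=[0, 0, 0, 0, 0, 0, 1, 0, 0, 0, 0, 0, 0, 1, 0, 0, 0, 0, 0, 0, 1, 0, 0, 0, 0, 0, 0, 1, 0, 0, 0, 0, 0, 0, 1, 0, 0, 0, 0, 0, 0, 1, 0, 0, 0, 0, 0, 0, 1, 0, 0, 0, 0, 0, 0, 1])

```text
clock: 9.15
eef_pos: [0.4707, 0.1162, 0.1781]
tool_rot: [0.991, -0.137, -0.0, 0.0]
ft_force: [3.2, 2.5, -12.0]
grip_width: 0.0282
```

```bash
python3 -c "
from h import *
st()
def f(n):
  p,d,m=shot(n[0],n); return cloud(d,m)
p,d,m=shot('wrist','w7'); S=cloud(d,m)[225:300,220:290].reshape(-1,3)
k=S[(S[:,2]>.12)&(S[:,2]<.16)&(np.hypot(S[:,0]-.4703,S[:,1]-.1166)<.012)]; print('knob top',len(k),np.median(k[:,2]) if len(k) else 0)
p,d,m=shot('top','t7'); P=cloud(d,m)
z=np.load('pics/top0.npz'); P0=cloud(z['d'],dict(mtx=z['K'],rvec=z['r'],tvec=z['t']))
for n,(u,v) in {'jar':(176,181),'cup':(332,217),'timer':(356,224)}.items():
  a=np.abs(P[v-8:v+9,u-8:u+9]-P0[v-8:v+9,u-8:u+9])[...,2]; print(n,np.median(a),a.max())
S=P.reshape(-1,3);b=C+Rb@[0,.172]
k=S[(S[:,2]>.085)&(S[:,2]<.2)&(np.hypot(S[:,0]-b[0],S[:,1]-b[1])<.03)];print('ball',k.mean(0),np.percentile(k[:,2],95))
"
```

```text
t 9.15 p [0.4707 0.1162 0.1781] bed [ 0.0006 -0.0787] yaw -15.79 tilt [-2.e-04 -0.e+00 -1.e+00] F [  3.2   2.5 -12. ] w 0.0282 q [ 0.24  0.31 -0.25  1.01  0.    2.09]
knob top 1655 0.14026172219768301
jar 0.0026324701064132957 1.3716149719219763
cup 0.002567491586123574 0.013067533275992629
timer 0.0025958158055355536 1.3536554093000972
ball [0.53407693 0.35243907 0.10249446] 0.11140620483175484
```

```bash
python3 -c "
from h import *
print(job_done()); st()"
```

```text
the job is handed in; nothing more can be done
None
the job is handed in; nothing more can be done
```

The clamp is fully open and the gripper is holding the index plunger up. I handed the job in at about 9.2 s on the clock; `job_done` gives no verdict.

- **Clamp:** I pushed the ball over centre with the closed fingers and it fell open by itself. Afterwards the camera measured the ball about 6 mm from its predicted fully-open place, with its top at 0.111 m (0.110 m expected).
- **Plunger:** I gripped the knob (opening 28 mm) and pulled it up 19.8 mm. The wrist force was 12 N, which matches the spring at that height. The camera put the knob's top at 0.140 m, against 0.121 m seated. It held steady, with no slip, for the last 1.4 s before hand-in.
- **Cassette:** In the pictures it lies in its seat. I did not measure its pose separately.
- **Bystanders:** The camera's depth readings at the cup, timer and jar were unchanged (median difference under 3 mm). A few pixels there differed by over 1.3 m, which I took to be missing readings.

No check failed. One measurement returned nothing because the open ball was outside the wrist picture, so I repeated it with the top camera. As I closed on the knob the wrist showed a brief 4.7 N upward force; I did not trace its cause.

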